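# Pack the carver's tool case in layers

## Robot

A 6-joint arm with a two-finger parallel gripper is mounted at the origin on the work surface. World frame = base frame: x ahead of the robot, y to its left, z up, the work surface at z = 0. Lengths are in m, angles in rad, forces in N, time in s.
With the tool pointing down it reaches from about 0.325 to 0.875 m from the base axis. Payload 4.4 kg.
Tool frame: the origin (TCP) lies at the very end of the fingers, on their centre line; the grasp point (between the pads) lies 19 mm behind it; z points along the fingers, y is the line along which they close (so a half turn about z gives the same grasp; the last joint's range is limited). The gripper opens to 85 mm and grips with 20 to 120 N. Pads are 22 mm wide; open, the fingers measure 114 mm over their backs; the gripper's body (76 mm by 85 mm) begins 54 mm behind the grasp point. The pads swing forward as they close: fully open they stand 13 mm farther back than shut.
Start: joints at [0.958, 0.207, 1.542, -0, 1.393, -0.15], TCP at [0.257, 0.515, 0.231] pointing down, gripper open.
Joint ranges: [-2.73, 2.73], [-0.86, 2.22], [0.23, 2.46], [-1.11, 4.25], [0.08, 2.63], [-2.82, 2.82]. Speed limits (rad/s): [2.79, 2.79, 3.14, 3.14, 3.14, 3.14].

## Interface

Orientations are given as a unit quaternion [w, x, y, z].
In Python, from rig import status, optics, robot gives the robot as it stands. The module is installed in compiled form; this text tells all that it offers.
- The arm moves only by the shell command python3 -m creep 'ROWS' [FORCE]. ROWS is JSON, a list of rows, each an object of numbers: "tx", "ty", "tz": the shift along the tool's x, y, z in units of 400 mm (1.0 is 400 mm); "ax", "ay", "az": the turn, a rotation vector about the tool's x, y, z in units of 360 degrees (1.0 is 360 degrees); "fingers": the closure, from -1 (fully open) to 1 (shut), so that 0 is half open. In form: [{"tx": .., "ty": .., "tz": .., "ax": .., "ay": .., "az": .., "fingers": ..}, ...]. A call has 1 to 8 rows; each row shifts and turns the commanded pose from where the row before left it, along the tool's axes as they then stand; what a row does not reach is not made up. A row lasts 1/8 s, in which the tool goes at most 62.5 mm and 10.7 degrees, less where a joint would pass 70% of its speed; a pose out of reach is approached as far as the arm can. A call with a number of a shift or a turn outside -1 to 1 is refused whole. A call with a gripper value outside its range is refused whole. The fingers move at their own pace and stop on an object; FORCE is the grip in N (left out, the last holds). Time passes only in rows, so rows that do not move let the fingers close. It gives the time, the measured TCP pose, the force, the opening and the grip force at its end, in the units of the state.
- status.sense(): the state, without advancing time (a new reading comes with each control period).
- optics.snapshot(name): name is "scene" or "side" or "wrist"; returns the picture (400x640x3 uint8, red, green, blue); there is no depth.
- optics.camera_params(name): a dict with "fx", "fy", "cx", "cy" (pixels), "k1" (the pictures are not rectified: a ray, as slopes to the right and down, at radius r is drawn at 1 + k1 r^2 times it, then the intrinsics apply), "position" and "orientation" of the camera in the world; the wrist camera has in their place "hand_eye" (4x4, takes a point from camera to tool coordinates, whose origin is the TCP and whose axes are the flange's). Camera axes: x right, y down, z forward; pixel columns grow to the right and rows downward; lengths in m; the calibration is good to about 2 mm. A picture is of the moment at which its call begins: read the wrist's pose just before it. camera_params takes no time and is no camera call.
- robot.job_done(): hands the job in; it is judged then, once.
The state is a dict: "time_s": time; "q": joint angles; "qd": joint speeds; "effort": joint torques, N m; "eef_pos": TCP position; "tool_rot": TCP orientation; "wrist_force": force on the tool from outside, world axes, zero at the start; "ft_torque": the same for the moment, N m; "opening": opening from 0.0 (shut) to 1.0 (fully open); "finger_force": force on a finger pad.
Only numpy, scipy, OpenCV 4.12 (cv2) and the standard library are available. Lean on these libraries where they do the work, as an engineer would, in place of code of your own. Each camera call takes 0.05 s, during which the arm holds its last target. There are 200 camera calls.

## Task

Pack the wooden tool case in layers: the sharpening stone flat in the recess on its floor, then the chisel over it in the notches of the two ribs (handle in the wide one), then the strop board flat on top of the ribs, leather up. Last, swing the turn-button right across the board to keep it all in. Set things down rather than dropping them, and leave everything else on the bench where it is.

Things in the scene. Friction and masses are not known exactly. Their poses are not given: they have to be found in the camera images.
- case: Open wooden tool case, fixed to the bench, outside 236 (x) x 160 (y) x 72 mm high, inside 220 x 140 mm, floor 8 mm up; its side walls dip to 26 mm in the middle 100 mm. Origin at the centre of its underside, on the bench; x along its length, y across, towards the turn-button's wall. Two dark notched ribs cross it at x = -84 and +84 mm. Packed right, all three things lie along x at y = 0.
- recess (a point): Middle of the stone's recess, on the case's floor at x = y = 0, 8 mm above the bench; the stone lies flat here, its centre over this point (20.5 mm above the bench). The recess is 156 mm long between the ribs and 58 mm wide between 6 mm high fences at y = -29 and +29 mm, which stand only at 35 to 65 mm either side of the middle; fingers fit beside the stone at its middle.
- handle_notch (a point): Bottom middle of the notch in the rib at the case's x = -84 mm, for the chisel's handle: 36 mm wide, open at the top, its bottom 40 mm above the bench. With the chisel in place chisel_mid lies at the case's x = -15 mm, y = 0, 51 mm above the bench, the blade towards the case's +x.
- blade_notch (a point): Bottom middle of the notch in the rib at the case's x = +84 mm, for the chisel's blade: 24 mm wide, open at the top, its bottom 47.5 mm above the bench.
- board_seat (a point): Middle of the board's place, level with the tops of the ribs (12 mm thick), x = y = 0 in the case, 66 mm above the bench. The board lies across both ribs, centred over this point (its centre 75 mm above the bench), between 12 mm high guides on the ribs at y = -35 and +35 mm and the case's end walls (at x = -110 and +110 mm, 72 mm high).
- stone_mid (a point): Centre of the loose grey sharpening stone, 140 (x) x 50 (y) x 25 mm (z), about 0.4 kg, lying flat on the bench at the start.
- chisel_mid (a point): Point on the axis of the loose chisel's handle, half-way up, near its balance point. x points along the chisel to the blade. The dark wooden handle, 26 mm wide and 22 mm high with rounded edges, runs from 85 mm behind this point to 35 mm ahead of it; then the steel blade, 14 mm wide and 6 mm thick, on the same axis, to the tip 115 mm ahead. About 0.14 kg. It lies flat on its handle on the bench at the start, blade pointing roughly away from the robot.
- strop_mid (a point): Centre of the loose strop board, a plain pale wooden board 200 (x) x 56 (y) x 18 mm (z) whose upper face (+z) is brown leather; about 0.15 kg, lying on the bench, leather up, at the start.
- turnbutton (a joint): Turn-button's angle (rad). 0: along the case's wall, towards the case's +x; positive swings it inwards (clockwise from above); 1.57: across the case towards -y, over the board; stop at 1.62. At the start it is open, within 0.4 either way of 0. It stays where it is left; about 1 N at the knob moves it.
- pivot (a point): Upright pivot of the turn-button, at the case's x = +62, y = +75 mm; this point at the bar's underside, 86 mm above the bench (2 mm above the top of a board lying right). The turn-button is a dark wooden bar 18 mm wide and 10 mm thick that reaches 64 mm from the pivot.
- turn_knob (a point): Centre of the round upright knob near the turn-button's free end, 18 mm in diameter, 28 mm high (from 96 to 124 mm above the bench; this point at 110), 55 mm from the pivot. It can be gripped or pushed.
- mallet: Bystander: dark wooden carver's mallet standing on its head, 235 mm high, 84 mm across; origin under its centre.
- offcut: Bystander: pale wooden block, 50 x 80 x 35 mm; origin under its centre.
- tin: Bystander: metal cup with pencils, 72 mm across, 90 mm high (pencils to 160); origin under its centre.
- wax: Bystander: flat round dark tin, 70 mm across, 28 mm high; origin under its centre.
- brush: Bystander: bench brush, 190 mm long, lying; origin at its underside.
- oil: Bystander: white bottle, 56 mm across, 140 mm high; origin under its centre.
There are look-alikes about, which are no part of the job. What is shaped like the part that bears strop_mid but green, purple or red is not meant.

How it is judged:
By the outcome, as a careful person would: the job done as asked, in the order asked, and still so for the second after the job is handed in, with the robot touching nothing.
It also fails if it takes over 72 s, if anything falls off the work surface, if the arm or the gripper's body presses on something with over 40 N, if the wrist force passes 120 N, or if a joint passes its speed limit or range.

## Working session

There is one attempt and no reset: what is moved stays moved. The work goes in short steps, Python scripts to look and compute and a shell command to move; the robot and the scene stay as the last step left them, time stands still between calls to the robot, and variables do not carry over. Pictures are saved under pics/ and viewed, at most 10 in all, crops included, and the job is handed in when it is done.

```bash
mkdir -p pics
python3 - <<'E'
from rig import status, optics, robot
import cv2,numpy as np
s=status.sense(); print(s)
for n in ("scene","side","wrist"):
    im=optics.snapshot(n); cv2.imwrite(f"pics/{n}0.png",im[:,:,::-1])
    print(n,optics.camera_params(n))
E
```

```text
{'time_s': 0.0, 'q': array([ 9.57520729e-01,  2.07426950e-01,  1.54294234e+00,  4.35463640e-06,
        1.39346683e+00, -1.50473783e-01]), 'qd': array([ 0.00010308,  0.00131182,  0.00067303, -0.00040966, -0.00041686,
       -0.0002411 ]), 'effort': array([ 1.79444282e-04, -3.83030999e+01, -2.91597408e+01, -1.81470932e-04,
        1.05908856e-02,  8.81467699e-07]), 'eef_pos': array([0.25627791, 0.51390394, 0.2301273 ]), 'tool_rot': array([-4.20013425e-04,  2.29341548e-01,  9.73345363e-01, -1.04013127e-03]), 'wrist_force': array([ 0.94100121,  0.52501812, -1.06873596]), 'ft_torque': array([-0.00040168,  0.01449811, -0.04464673]), 'finger_force': 0.0, 'opening': 0.9964414797462444}
scene {'fx': 501.04214620541, 'fy': 501.04214620541, 'cx': 322.4257837933488, 'cy': 194.92750227587803, 'k1': -0.12025465798537206, 'position': array([1.12419315, 1.04002849, 1.14127194]), 'orientation': array([-0.11225829,  0.25691555,  0.8712138 , -0.40296276])}
side {'fx': 367.08339157047016, 'fy': 367.08339157047016, 'cx': 323.1672943217734, 'cy': 200.4956388461841, 'k1': -0.07591748608611118, 'position': array([0.29165284, 0.85622852, 0.688686  ]), 'orientation': array([ 0.05955348, -0.11291628,  0.87848356, -0.46040193])}
wrist {'fx': 336.6877904475068, 'fy': 336.6877904475068, 'cx': 313.1537715834414, 'cy': 198.52916455960127, 'k1': -0.030271800225255448, 'hand_eye': array([[ 8.09245213e-06, -9.60931183e-01, -2.76787394e-01,
         6.91241310e-02],
       [ 9.99999988e-01,  5.02703906e-05, -1.45288169e-04,
        -7.24332390e-04],
       [ 1.53526143e-04, -2.76787390e-01,  9.60931172e-01,
        -1.42479061e-01],
       [ 0.00000000e+00,  0.00000000e+00,  0.00000000e+00,
         1.00000000e+00]])}
```

View pics/scene0.png

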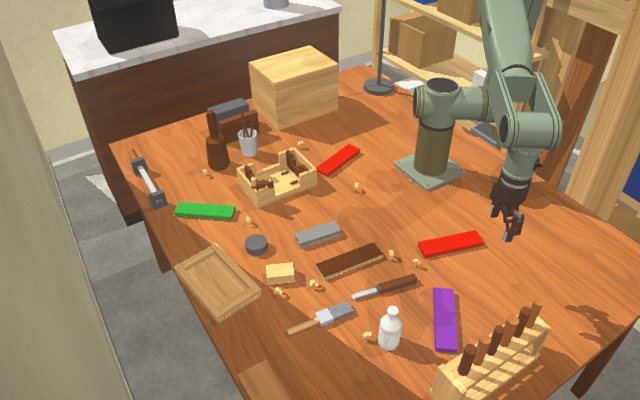

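View pics/side0.png

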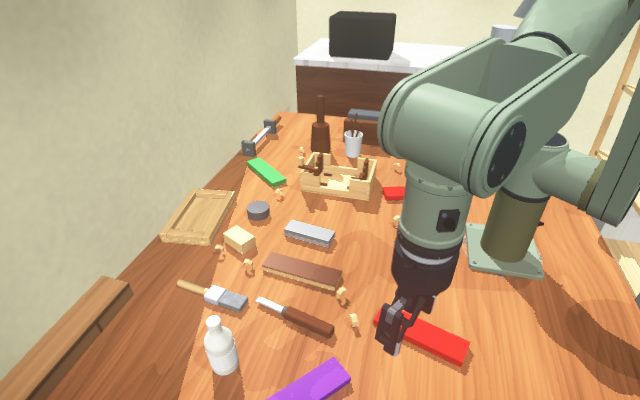

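The scene picture shows the case at (277,175), the grey stone at (318,235), the brown-topped board at (350,260) and the chisel at (385,288). Boards of the strop's shape are at red (338,160), red (451,244), green (205,211), purple (445,320) and brown-leather (350,260). Only the last is neither red, green nor purple, so it fits. I'll confirm it in an enlarged crop.

```bash
cat > h.py <<'E'
import numpy as np, cv2
from scipy.spatial.transform import Rotation as R
from rig import status, optics
def rot(q): return R.from_quat(np.roll(q,-1))
def cam(n, s=None):
    p=optics.camera_params(n)
    if n=="wrist":
        s=s or status.sense(); T=np.eye(4); T[:3,:3]=rot(s["tool_rot"]).as_matrix(); T[:3,3]=s["eef_pos"]
        T=T@p["hand_eye"]; return p,T[:3,:3],T[:3,3]
    return p,rot(p["orientation"]).as_matrix(),np.array(p["position"])
def proj(c,X):
    p,Rm,t=c; v=(np.atleast_2d(X)-t)@Rm; a=v[:,:2]/v[:,2:]; a=a*(1+p["k1"]*(a**2).sum(1,keepdims=True))
    return a*[p["fx"],p["fy"]]+[p["cx"],p["cy"]]
def back(c,uv,z):
    p,Rm,t=c; d=(np.atleast_2d(uv)-[p["cx"],p["cy"]])/[p["fx"],p["fy"]]; a=d.copy()
    for _ in range(20): a=d/(1+p["k1"]*(a**2).sum(1,keepdims=True))
    w=np.c_[a,np.ones(len(a))]@Rm.T
    return t+w*((z-t[2])/w[:,2:])
E
python3 - <<'E'
from h import *
im=cv2.imread("pics/scene0.png")
cv2.imwrite("pics/crop1.png",cv2.resize(im[140:305,215:435],None,fx=3.6,fy=3.6,interpolation=cv2.INTER_CUBIC))
c=cam("scene")
for n,uv,z in (("case",(277,175),.03),("stone",(318,235),.025),("strop",(350,260),.018),("chisel",(385,288),.02),("red",(451,244),.018)): print(n,back(c,uv,z).round(3))
E
```

```text
case [[ 0.513 -0.244  0.03 ]]
stone [[0.548 0.089 0.025]]
strop [[0.521 0.225 0.018]]
chisel [[0.5   0.368 0.02 ]]
red [[0.221 0.344 0.018]]
```

View pics/crop1.png

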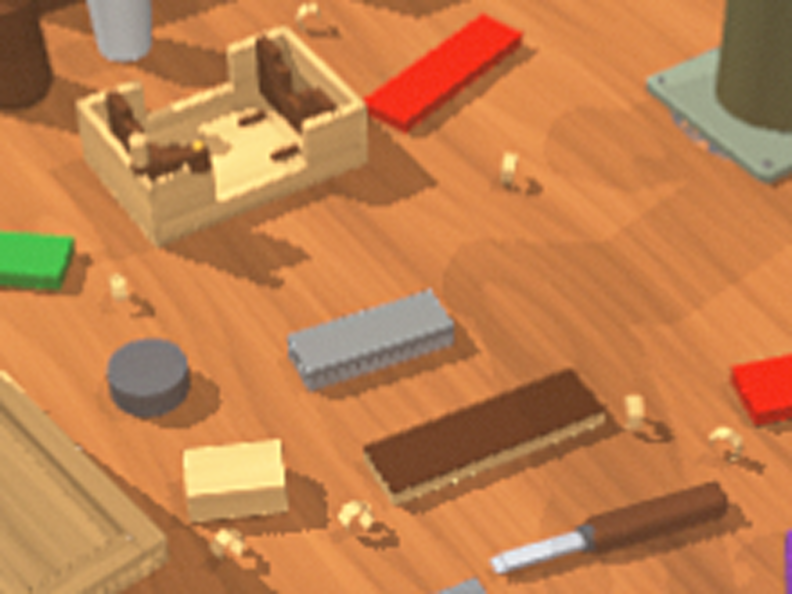

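The crop confirms it: plain pale board with brown leather on top at crop (485,435), i.e. pixel (350,261). The grey stone, the chisel (blade to the left/away) and the case are clear. The turn-button is on the near (+y) wall, with its yellow pivot at crop (200,147) and pointing left. I'll fit rough poses from the corners next.

```bash
cat >> h.py <<'E'
from scipy.optimize import least_squares
def fit(c,uv,P,x0):  # planar pose x,y,yaw of model points P to pixels uv
    def X(x): 
        a=np.cos(x[2]),np.sin(x[2]); return np.c_[x[0]+a[0]*P[:,0]-a[1]*P[:,1],x[1]+a[1]*P[:,0]+a[0]*P[:,1],P[:,2]]
    r=least_squares(lambda x:(proj(c,X(x))-uv).ravel(),x0,x_scale=[.01,.01,.05]); return r.x,np.sqrt(np.mean(r.fun**2))
def box(l,w,z): return np.array([[l/2,w/2,z],[l/2,-w/2,z],[-l/2,-w/2,z],[-l/2,w/2,z]])
E
python3 - <<'E'
from h import *
c=cam("scene"); f=lambda a:np.array(a)/3.6+[215,140]
# order: far(+x) near-cam(+y), +x -y, -x -y, -x +y
for n,uv,P,x0 in (("stone",[(308,376),(290,345),(432,292),(453,325)],box(.14,.05,.025),(.55,.09,0)),
 ("strop",[(393,492),(367,450),(573,371),(605,408)],box(.2,.056,.018),(.52,.22,0)),
 ("case",[(155,207),(82,105),(282,30),(366,117)],box(.236,.16,.072),(.51,-.24,0)),
 ("chisel",[(495,565),(588,533),(722,493)],np.array([[.115,0,.011],[.035,0,.011],[-.085,0,.014]]),(.5,.37,0))):
    print(n,*fit(c,f(uv),P,x0))
s=status.sense(); print(rot(s["tool_rot"]).as_matrix().round(3))
E
```

```text
stone [ 0.5425051   0.08066052 -0.11554944] 0.6932064129462596
strop [ 0.51847055  0.2223953  -0.10544893] 0.6120749699649818
case [ 0.5259755  -0.21453423  0.00744434] 1.2918911001095006
chisel [ 0.47842564  0.36218131 -0.22117438] 0.3613701068831834
[[-0.895  0.446 -0.001]
 [ 0.446  0.895 -0.001]
 [ 0.    -0.002 -1.   ]]
```

```bash
cat >> h.py <<'E'
def go(pos,yaw,s=None):  # tool x heading yaw (rad); prints turn then shift after the turn, in row units
    s=s or status.sense(); M=rot(s["tool_rot"]); T=R.from_euler("z",yaw)*R.from_matrix(np.diag([-1.,1,-1])) *R.identity()
    T=R.from_matrix(np.array([[np.cos(yaw),np.sin(yaw),0],[np.sin(yaw),-np.cos(yaw),0],[0,0,-1.]]))
    rv=(M.inv()*T).as_rotvec()/(2*np.pi); d=T.inv().apply(np.array(pos)-s["eef_pos"])/.4
    print("turn",rv.round(4),"rows",round(abs(rv[2])*36/1.05,1),"shift",d.round(4),"rows",round(np.linalg.norm(d)/.15,1), "level-shift unturned",(M.inv().apply(np.array(pos)-s["eef_pos"])/.4).round(4))
E
python3 -m creep '[{"az":-0.0276},{"az":-0.0276},{"tx":-0.09,"ty":-0.091,"tz":0.008},{"tx":-0.09,"ty":-0.091,"tz":0.008},{"tx":-0.09,"ty":-0.091,"tz":0.008},{"tx":-0.09,"ty":-0.091,"tz":0.008},{"tx":-0.09,"ty":-0.091,"tz":0.008},{"tx":-0.09,"ty":-0.091,"tz":0.008}]' 60
python3 -m creep '[{"tx":-0.09,"ty":-0.091,"tz":0.008},{"tx":-0.09,"ty":-0.091,"tz":0.008},{"tx":-0.09,"ty":-0.091,"tz":0.008},{}]'
python3 - <<'E'
from h import *
s=status.sense(); im=optics.snapshot("wrist"); cv2.imwrite("pics/w1.png",im[:,:,::-1]); np.save("w1.npy",np.r_[s["eef_pos"],s["tool_rot"]])
print(s["time_s"],s["eef_pos"],rot(s["tool_rot"]).as_matrix().round(3))
E
```

```text
0.15 [0.25638644 0.51402023 0.23039215] [[-0.895  0.446 -0.001]
 [ 0.446  0.895 -0.001]
 [ 0.    -0.002 -1.   ]]schema error: expected keys tx, ty, tz, ax, ay, az, fingers
schema error: expected keys tx, ty, tz, ax, ay, az, fingers
```

View pics/w1.png

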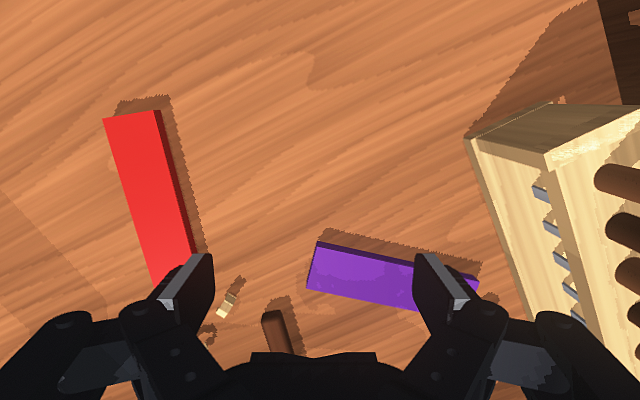

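The wrist view shows the red (150,190) and purple (390,280) look-alikes and the chisel's handle end at (275,330). The moves were refused because every key must be given in each row. I'll repeat them in full.

```bash
python3 -m creep '[{"tx":0,"ty":0,"tz":0,"ax":0,"ay":0,"az":-0.0276,"fingers":-1},{"tx":0,"ty":0,"tz":0,"ax":0,"ay":0,"az":-0.0276,"fingers":-1},{"tx":-0.096,"ty":-0.0805,"tz":-0.005,"ax":0,"ay":0,"az":0,"fingers":-1},{"tx":-0.096,"ty":-0.0805,"tz":-0.005,"ax":0,"ay":0,"az":0,"fingers":-1},{"tx":-0.096,"ty":-0.0805,"tz":-0.005,"ax":0,"ay":0,"az":0,"fingers":-1},{"tx":-0.096,"ty":-0.0805,"tz":-0.005,"ax":0,"ay":0,"az":0,"fingers":-1},{"tx":-0.096,"ty":-0.0805,"tz":-0.005,"ax":0,"ay":0,"az":0,"fingers":-1},{"tx":-0.096,"ty":-0.0805,"tz":-0.005,"ax":0,"ay":0,"az":0,"fingers":-1}]' 60
python3 -m creep '[{"tx":-0.096,"ty":-0.0805,"tz":-0.005,"ax":0,"ay":0,"az":0,"fingers":-1},{"tx":-0.096,"ty":-0.0805,"tz":-0.005,"ax":0,"ay":0,"az":0,"fingers":-1},{"tx":-0.096,"ty":-0.0805,"tz":-0.005,"ax":0,"ay":0,"az":0,"fingers":-1},{"tx":-0.096,"ty":-0.0805,"tz":-0.005,"ax":0,"ay":0,"az":0,"fingers":-1},{"tx":0,"ty":0,"tz":0,"ax":0,"ay":0,"az":0,"fingers":-1}]'
python3 - <<'E'
from h import *
s=status.sense(); im=optics.snapshot("wrist"); cv2.imwrite("pics/w2.png",im[:,:,::-1]); np.save("w2.npy",np.r_[s["eef_pos"],s["tool_rot"]])
cv2.imwrite("pics/w2v.png",cv2.resize(im[:,:,::-1],None,fx=1.25,fy=1.25,interpolation=cv2.INTER_CUBIC))
print(s["time_s"],s["eef_pos"],rot(s["tool_rot"]).as_matrix().round(3))
E
```

```text
time_s: 1.2
eef_pos: [0.4641, 0.2946, 0.2432]
tool_rot: [-0.0, 0.058, 0.998, 0.0]
wrist_force: [-0.9, 0.8, 0.1]
opening: 0.995
finger_force: 0.0
time_s: 1.82
eef_pos: [0.6029, 0.1471, 0.2508]
tool_rot: [0.0, 0.06, 0.998, -0.0]
wrist_force: [-0.4, 0.1, -0.2]
opening: 1.001
finger_force: 0.0
1.825 [0.60287264 0.14713242 0.25081443] [[-0.993  0.12   0.   ]
 [ 0.12   0.993 -0.001]
 [-0.    -0.001 -1.   ]]
```

View pics/w2v.png

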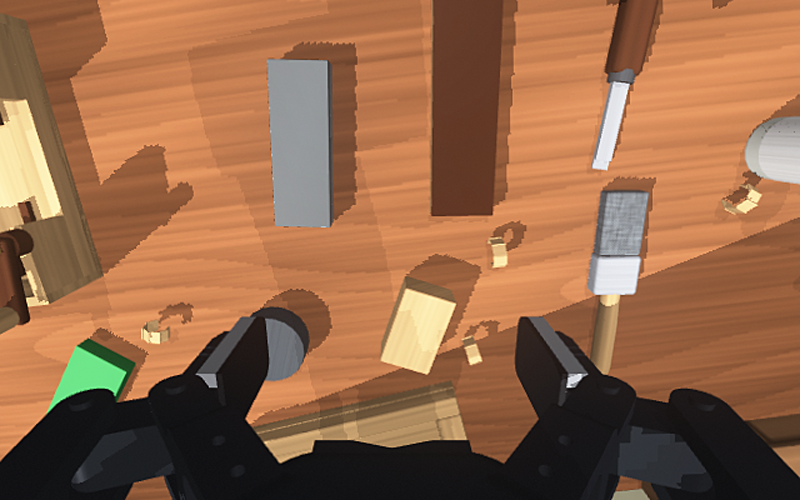

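The wrist view shows the stone's top with corners at about (267,60), (328,61), (330,226), (275,226) in the 1.25x picture. The leather board ends at (432..492,214), the chisel tip is at (603,168), and the case is at the left edge.

```bash
cat >> h.py <<'E'
def sv(f): a=np.load(f); return dict(eef_pos=a[:3],tool_rot=a[3:])
E
python3 - <<'E'
from h import *
c=cam("wrist",sv("w2.npy")); f=lambda a:np.array(a)/1.25
x,e=fit(c,f([(330.5,226.5),(275,226.5),(267,60),(328.5,61)]),box(.14,.05,.025),(.55,.09,0)); print("stone",x,e)
go([x[0],x[1],.10],np.pi+x[2])
x2,e2=fit(c,f([(493,215),(432,214.5)]),box(.2,.056,.018)[:2],(.52,.22,-.1)); print("strop",x2,e2)
print("tip",back(c,f([(603,168),(619,76)]),.012), "case corner", back(c,f([(38,305),(102,275)]),0.0))
E
```

```text
stone [ 0.54109454  0.07479177 -0.14553893] 0.5701898079920993
turn [ 0.     -0.0002  0.0042] rows 0.1 shift [ 0.1225 -0.205   0.3767] rows 3.0 level-shift unturned [ 0.1275 -0.2017  0.3768]
strop [ 0.51840754  0.22186804 -0.12845732] 0.1539146485861025
tip [[0.59117738 0.33921397 0.012     ]
 [0.51436024 0.35227163 0.012     ]] case corner [[ 0.66318748 -0.23098523  0.        ]
 [ 0.63922205 -0.15216     0.        ]]
```

```bash
python3 -m creep '[{"tx":0.004,"ty":-0.131,"tz":-0.011,"ax":0,"ay":0,"az":0,"fingers":-1},{"tx":0.0,"ty":-0.131,"tz":-0.011,"ax":0,"ay":0,"az":-0.019,"fingers":-1},{"tx":0.004,"ty":-0.131,"tz":-0.011,"ax":0,"ay":0,"az":0,"fingers":-1},{"tx":0.004,"ty":-0.131,"tz":-0.011,"ax":0,"ay":0,"az":0,"fingers":-1},{"tx":0.004,"ty":-0.131,"tz":-0.011,"ax":0,"ay":0,"az":0,"fingers":-1},{"tx":0.004,"ty":-0.131,"tz":-0.011,"ax":0,"ay":0,"az":0,"fingers":-1},{"tx":0.004,"ty":-0.131,"tz":-0.011,"ax":0,"ay":0,"az":0,"fingers":-1},{"tx":0,"ty":0,"tz":0,"ax":0,"ay":0,"az":0,"fingers":-1}]'
python3 - <<'E'
from h import *
s=status.sense(); im=optics.snapshot("wrist"); cv2.imwrite("pics/w3.png",im[:,:,::-1]); np.save("w3.npy",np.r_[s["eef_pos"],s["tool_rot"]])
cv2.imwrite("pics/w3v.png",cv2.resize(im[:,:,::-1],None,fx=1.25,fy=1.25,interpolation=cv2.INTER_CUBIC))
print(s["time_s"],s["eef_pos"],rot(s["tool_rot"]).as_matrix().round(3))
E
```

```text
time_s: 2.88
eef_pos: [0.5796, -0.2179, 0.2821]
tool_rot: [0.0, 0.0, 1.0, -0.0]
wrist_force: [-0.6, 1.0, -0.0]
opening: 1.0
finger_force: 0.0
2.875 [ 0.57956781 -0.21790565  0.28214148] [[-1.     0.     0.   ]
 [ 0.     1.    -0.001]
 [-0.    -0.001 -1.   ]]
```

View pics/w3v.png

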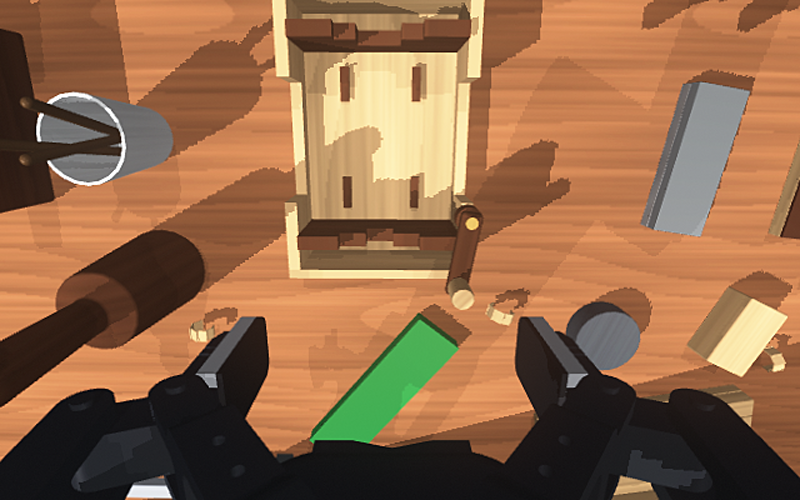

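The picture shows the case whole except its -x end, with fences at (345,84), (418,84), (348,192), (414,192). The outer +x/-y corner is at (290,277), the pivot at (473,223) and the knob top at (462,298). The mallet, tin and green board are clear of the path.

Run:
```python
from h import *
s3=sv("w3.npy"); c=cam("wrist",s3)
uv=np.array([(345.5,84),(418,83.5),(347.5,192),(414,192),(290,277),(473,223)])/1.25
def X(x):
    w=x[3]; P=np.array([[-.05,-w,.011],[-.05,w,.011],[.05,-w,.011],[.05,w,.011],[.118,-.08,.072],[.062,.075,.098]])
    a,b=np.cos(x[2]),np.sin(x[2]); return np.c_[x[0]+a*P[:,0]-b*P[:,1],x[1]+b*P[:,0]+a*P[:,1],P[:,2]]
r=least_squares(lambda x:(proj(c,X(x))-uv).ravel(),[.52,-.23,0,.03],x_scale=[.01,.01,.05,.01]); print(r.x,r.fun.reshape(-1,2).round(1).tolist())
k=back(c,np.array([[462,298]])/1.25,.124); print("knob",k)
x=r.x; p=X(x)[5]; print("pivot",p, "angle", np.arctan2(*(k[0]-p)[[1,0]])-x[2])
# stone again, 2nd view: top face corners
x2,e=fit(c,np.array([(705,236),(656,229),(693,84),(750,91)])/1.25,box(.14,.05,.025),(.54,.08,-.12)); print("stone",x2,e)
go([.541,.076,.10],np.pi-.14)
```

```text
[ 0.521114   -0.22897146 -0.00706683  0.03314038] [[-0.0, -0.4], [-0.6, 0.4], [0.1, -0.5], [0.7, -0.1], [-0.1, 0.2], [-0.0, 0.4]]
knob [[ 0.63652571 -0.16484273  0.124     ]]
pivot [ 0.58364246 -0.15441147  0.098     ] angle -0.18768377895076716
stone [ 0.5412041   0.074266   -0.09603898] 1.5868628810433156
turn [ 0.0002 -0.0001  0.0226] rows 0.8 shift [0.1975 0.7088 0.4545] rows 5.8 level-shift unturned [0.095  0.7291 0.4554]
```

```bash
python3 -m creep '[{"tx":0,"ty":0,"tz":0,"ax":0,"ay":0,"az":0.0207,"fingers":-1},{"tx":0.0318,"ty":0.1187,"tz":0.076,"ax":0,"ay":0,"az":0,"fingers":-1},{"tx":0.0318,"ty":0.1187,"tz":0.076,"ax":0,"ay":0,"az":0,"fingers":-1},{"tx":0.0318,"ty":0.1187,"tz":0.076,"ax":0,"ay":0,"az":0,"fingers":-1},{"tx":0.0318,"ty":0.1187,"tz":0.076,"ax":0,"ay":0,"az":0,"fingers":-1},{"tx":0.0318,"ty":0.1187,"tz":0.076,"ax":0,"ay":0,"az":0,"fingers":-1},{"tx":0.0318,"ty":0.1187,"tz":0.076,"ax":0,"ay":0,"az":0,"fingers":-1},{"tx":0,"ty":0,"tz":0,"ax":0,"ay":0,"az":0,"fingers":-1}]'
python3 -m creep '[{"tx":0,"ty":0,"tz":0.08,"ax":0,"ay":0,"az":0,"fingers":-1},{"tx":0,"ty":0,"tz":0.08,"ax":0,"ay":0,"az":0,"fingers":-1},{"tx":0,"ty":0,"tz":0.08,"ax":0,"ay":0,"az":0,"fingers":-0.3},{"tx":0,"ty":0,"tz":0,"ax":0,"ay":0,"az":0,"fingers":1},{"tx":0,"ty":0,"tz":0,"ax":0,"ay":0,"az":0,"fingers":1},{"tx":0,"ty":0,"tz":0,"ax":0,"ay":0,"az":0,"fingers":1},{"tx":0,"ty":0,"tz":0,"ax":0,"ay":0,"az":0,"fingers":1}]' 60
```

```text
time_s: 3.92
eef_pos: [0.5352, 0.082, 0.0963]
tool_rot: [-0.004, 0.059, 0.998, 0.0]
wrist_force: [0.3, 0.1, 0.0]
opening: 0.999
finger_force: 0.0
time_s: 4.8
eef_pos: [0.541, 0.0766, 0.0046]
tool_rot: [0.001, 0.063, 0.998, 0.0]
wrist_force: [-0.3, 0.2, -5.2]
opening: 0.574
finger_force: 65.7
```

```bash
python3 -m creep '[{"tx":0,"ty":0,"tz":-0.1,"ax":0,"ay":0,"az":0,"fingers":1},{"tx":0,"ty":0,"tz":-0.1,"ax":0,"ay":0,"az":0,"fingers":1},{"tx":0,"ty":0,"tz":-0.1,"ax":0,"ay":0,"az":-0.0189,"fingers":1},{"tx":0.0074,"ty":-0.1,"tz":0,"ax":0,"ay":0,"az":0,"fingers":1},{"tx":0.0074,"ty":-0.134,"tz":0,"ax":0,"ay":0,"az":0,"fingers":1},{"tx":0.0074,"ty":-0.134,"tz":0,"ax":0,"ay":0,"az":0,"fingers":1},{"tx":0.0074,"ty":-0.134,"tz":0,"ax":0,"ay":0,"az":0,"fingers":1},{"tx":0.0074,"ty":-0.134,"tz":0,"ax":0,"ay":0,"az":0,"fingers":1}]'
python3 -m creep '[{"tx":0.0074,"ty":-0.128,"tz":0,"ax":0,"ay":0,"az":0,"fingers":1},{"tx":0,"ty":0,"tz":0,"ax":0,"ay":0,"az":0,"fingers":1},{"tx":0,"ty":0,"tz":0,"ax":0,"ay":0,"az":0,"fingers":1}]'
python3 - <<'E'
from h import *
go([.5211,-.2290,.0126],np.pi-.007)
s=status.sense();im=optics.snapshot("wrist"); cv2.imwrite("pics/w4.png",im[:,:,::-1]); np.save("w4.npy",np.r_[s["eef_pos"],s["tool_rot"]])
cv2.imwrite("pics/w4v.png",im[:,:,::-1][:,100:500])
E
```

```text
time_s: 5.8
eef_pos: [0.5232, -0.1794, 0.1241]
tool_rot: [0.0, 0.004, 1.0, -0.0]
wrist_force: [1.0, -0.5, -4.8]
opening: 0.572
finger_force: 65.8
time_s: 6.18
eef_pos: [0.5197, -0.2286, 0.1236]
tool_rot: [-0.0, 0.004, 1.0, 0.0]
wrist_force: [-0.2, 1.1, -4.3]
opening: 0.572
finger_force: 65.8
turn [ 0.0002 -0.0001 -0.0003] rows 0.0 shift [-0.0035 -0.0009  0.2774] rows 1.8 level-shift unturned [-0.0036 -0.0012  0.2774]
```

View pics/w4v.png

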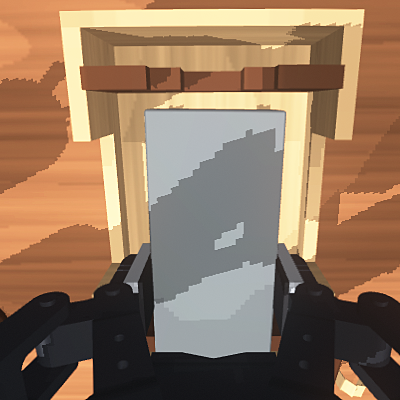

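The stone is held level, with its -x end edge at (245..385,110) full-frame. The case's -x outer top corners are at (162,10) and (463,10).

Run:
```python
from h import *
c=cam("wrist",sv("w4.npy"))
a=back(c,[(245,110),(385,110)],.144); print("stone end",a, a.mean(0))
b=back(c,[(162,10.5),(463,9.5)],.072); print("case -x corners",b,b.mean(0), "-> centre", b.mean(0)[:2]+[.118,0])
```

```text
stone end [[ 0.45269407 -0.25316798  0.144     ]
 [ 0.45312689 -0.2039091   0.144     ]] [ 0.45291048 -0.22853854  0.144     ]
case -x corners [[ 0.40279382 -0.30789826  0.072     ]
 [ 0.40369828 -0.1502193   0.072     ]] [ 0.40324605 -0.22905878  0.072     ] -> centre [ 0.52124605 -0.22905878]
```

```bash
python3 -m creep '[{"tx":0.004,"ty":-0.001,"tz":0.08,"ax":0,"ay":0,"az":0,"fingers":1},{"tx":0,"ty":0,"tz":0.08,"ax":0,"ay":0,"az":0,"fingers":1},{"tx":0,"ty":0,"tz":0.07,"ax":0,"ay":0,"az":0,"fingers":1},{"tx":0,"ty":0,"tz":0.03,"ax":0,"ay":0,"az":0,"fingers":1},{"tx":0,"ty":0,"tz":0.011,"ax":0,"ay":0,"az":0,"fingers":1},{"tx":0,"ty":0,"tz":0.004,"ax":0,"ay":0,"az":0,"fingers":1},{"tx":0,"ty":0,"tz":0,"ax":0,"ay":0,"az":0,"fingers":1},{"tx":0,"ty":0,"tz":0,"ax":0,"ay":0,"az":0,"fingers":1}]'
```

```text
time_s: 7.22
eef_pos: [0.5192, -0.2298, 0.0146]
tool_rot: [0.001, 0.004, 1.0, -0.0]
wrist_force: [0.0, 0.1, -4.8]
opening: 0.571
finger_force: 65.7
```

```bash
python3 -m creep '[{"tx":0,"ty":0,"tz":0.003,"ax":0,"ay":0,"az":0,"fingers":1},{"tx":0,"ty":0,"tz":0.003,"ax":0,"ay":0,"az":0,"fingers":1},{"tx":0,"ty":0,"tz":0,"ax":0,"ay":0,"az":0,"fingers":1}]'
```

```text
time_s: 7.6
eef_pos: [0.5183, -0.2292, 0.0111]
tool_rot: [-0.0, 0.004, 1.0, 0.0]
wrist_force: [0.2, 0.4, -4.3]
opening: 0.568
finger_force: 65.7
```

```bash
python3 -m creep '[{"tx":0,"ty":0,"tz":0.003,"ax":0,"ay":0,"az":0,"fingers":1},{"tx":0,"ty":0,"tz":0,"ax":0,"ay":0,"az":0,"fingers":1}]'
python3 -m creep '[{"tx":0,"ty":0,"tz":0.003,"ax":0,"ay":0,"az":0,"fingers":1},{"tx":0,"ty":0,"tz":0,"ax":0,"ay":0,"az":0,"fingers":1}]'
```

```text
time_s: 7.85
eef_pos: [0.5186, -0.2293, 0.0106]
tool_rot: [-0.0, 0.004, 1.0, 0.0]
wrist_force: [-0.4, 0.8, 1.2]
opening: 0.569
finger_force: 66.3
time_s: 8.1
eef_pos: [0.5186, -0.2293, 0.0106]
tool_rot: [-0.0, 0.004, 1.0, 0.0]
wrist_force: [-4.6, 3.0, 9.8]
opening: 0.569
finger_force: 67.4
```

```bash
python3 -m creep '[{"tx":0,"ty":0,"tz":-0.003,"ax":0,"ay":0,"az":0,"fingers":0.0},{"tx":0,"ty":0,"tz":0,"ax":0,"ay":0,"az":0,"fingers":-0.6},{"tx":0,"ty":0,"tz":0,"ax":0,"ay":0,"az":0,"fingers":-0.6},{"tx":0,"ty":0,"tz":-0.05,"ax":0,"ay":0,"az":0,"fingers":-0.6},{"tx":0,"ty":0,"tz":-0.1,"ax":0,"ay":0,"az":0,"fingers":-1},{"tx":0,"ty":0,"tz":-0.1,"ax":0,"ay":0,"az":0,"fingers":-1},{"tx":0,"ty":0,"tz":-0.1,"ax":0,"ay":0,"az":0,"fingers":-1},{"tx":-0.01,"ty":0.13,"tz":-0.0225,"ax":0,"ay":0,"az":0,"fingers":-1}]'
python3 -m creep '[{"tx":-0.0104,"ty":0.141,"tz":-0.0225,"ax":0,"ay":0,"az":0,"fingers":-1},{"tx":-0.0104,"ty":0.141,"tz":-0.0225,"ax":0,"ay":0,"az":0,"fingers":-1},{"tx":-0.0104,"ty":0.141,"tz":-0.0225,"ax":0,"ay":0,"az":0,"fingers":-1},{"tx":-0.0104,"ty":0.141,"tz":-0.0225,"ax":0,"ay":0,"az":0,"fingers":-1},{"tx":-0.0104,"ty":0.141,"tz":-0.0225,"ax":0,"ay":0,"az":0,"fingers":-1},{"tx":-0.0104,"ty":0.141,"tz":-0.0225,"ax":0,"ay":0,"az":0,"fingers":-1},{"tx":-0.0104,"ty":0.141,"tz":-0.0225,"ax":0,"ay":0,"az":0,"fingers":-1},{"tx":-0.0104,"ty":0.141,"tz":-0.0225,"ax":0,"ay":0,"az":0,"fingers":-1}]'
python3 -m creep '[{"tx":-0.0104,"ty":0.141,"tz":-0.0225,"ax":0,"ay":0,"az":0.028,"fingers":-1},{"tx":0,"ty":0,"tz":0,"ax":0,"ay":0,"az":0,"fingers":-1}]'
python3 - <<'E'
from h import *
s=status.sense();im=optics.snapshot("wrist"); cv2.imwrite("pics/w5.png",im[:,:,::-1]); np.save("w5.npy",np.r_[s["eef_pos"],s["tool_rot"]])
cv2.imwrite("pics/w5v.png",cv2.resize(im[:,:,::-1],None,fx=1.25,fy=1.25,interpolation=cv2.INTER_CUBIC))
E
```

```text
time_s: 9.1
eef_pos: [0.5264, -0.1811, 0.1653]
tool_rot: [0.005, 0.006, 1.0, -0.003]
wrist_force: [1.0, 0.7, -0.0]
opening: 0.995
finger_force: 0.0
time_s: 10.1
eef_pos: [0.5601, 0.2756, 0.2333]
tool_rot: [0.001, 0.004, 1.0, 0.0]
wrist_force: [0.1, -0.6, 1.3]
opening: 0.999
finger_force: 0.0
time_s: 10.35
eef_pos: [0.5645, 0.3343, 0.2426]
tool_rot: [0.002, 0.089, 0.996, 0.002]
wrist_force: [0.6, -0.7, -0.0]
opening: 0.998
finger_force: 0.0
```

View pics/w5v.png

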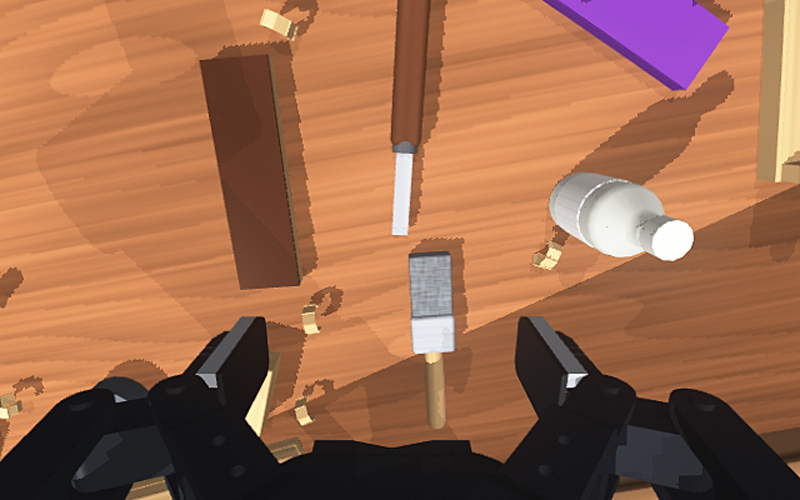

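The view shows the strop's top corners at (201,60), (269,55), (299,285), (241,289). The chisel tip is at (400,235), its ferrule at (404,150), and its handle axis at (414,0) at the top edge.

Run:
```python
from h import *
c=cam("wrist",sv("w5.npy")); v=lambda a:np.array(a)/1.25
x,e=fit(c,v([(299,285),(241,289),(201,60),(269,55)]),box(.2,.056,.018),(.52,.22,-.12)); print("strop",x,e)
a=back(c,v([(400.5,235),(404,148),(409.5,70),(414.5,1)]),.0125); print(a)
d=a[0]-a[3]; y=np.arctan2(-d[1],-d[0])+np.pi; y=np.arctan2(d[1],d[0]); print("yaw",y)
m=a[0,:2]-.115*np.array([np.cos(y),np.sin(y)]); m2=a[1,:2]-.035*np.array([np.cos(y),np.sin(y)]); print(m,m2)
m[1]=np.mean([m[1],m2[1]])
go([*m,.10],np.pi+y)
```

```text
strop [ 0.51925536  0.22006288 -0.11367591] 0.4423849489020149
[[0.59171799 0.33747565 0.0125    ]
 [0.51586876 0.35378143 0.0125    ]
 [0.45465187 0.36894896 0.0125    ]
 [0.40460814 0.38146641 0.0125    ]]
yaw -0.2309129877587789
[0.47977034 0.36379528] [0.48179773 0.36179175]
turn [0.0002 0.0004 0.0082] rows 0.3 shift [0.2237 0.0268 0.3544] rows 2.8 level-shift unturned [0.2228 0.0378 0.3539]
```

```bash
python3 -m creep '[{"tx":0,"ty":0,"tz":0,"ax":0,"ay":0,"az":0.0082,"fingers":-0.3},{"tx":0.0746,"ty":0.009,"tz":0.118,"ax":0,"ay":0,"az":0,"fingers":-0.3},{"tx":0.0746,"ty":0.009,"tz":0.118,"ax":0,"ay":0,"az":0,"fingers":-0.3},{"tx":0.0746,"ty":0.009,"tz":0.118,"ax":0,"ay":0,"az":0,"fingers":-0.3},{"tx":0,"ty":0,"tz":0,"ax":0,"ay":0,"az":0,"fingers":-0.3},{"tx":0,"ty":0,"tz":0,"ax":0,"ay":0,"az":0,"fingers":-0.3}]'
python3 - <<'E'
from h import *
go([.4805,.363,.005],np.pi-.231)
E
```

```text
time_s: 11.15
eef_pos: [0.4819, 0.3609, 0.1004]
tool_rot: [0.002, 0.118, 0.993, 0.001]
wrist_force: [0.6, -0.7, 1.1]
opening: 0.653
finger_force: 0.0
turn [ 0.0003  0.0005 -0.0008] rows 0.0 shift [0.0046 0.0043 0.2384] rows 1.6 level-shift unturned [0.0053 0.0039 0.2384]
```

```bash
python3 -m creep '[{"tx":0.0046,"ty":0.004,"tz":0.08,"ax":0,"ay":0,"az":0,"fingers":-0.3},{"tx":0,"ty":0,"tz":0.08,"ax":0,"ay":0,"az":0,"fingers":-0.3},{"tx":0,"ty":0,"tz":0.06,"ax":0,"ay":0,"az":0,"fingers":-0.3},{"tx":0,"ty":0,"tz":0.018,"ax":0,"ay":0,"az":0,"fingers":-0.3},{"tx":0,"ty":0,"tz":0,"ax":0,"ay":0,"az":0,"fingers":0},{"tx":0,"ty":0,"tz":0,"ax":0,"ay":0,"az":0,"fingers":0.6},{"tx":0,"ty":0,"tz":0,"ax":0,"ay":0,"az":0,"fingers":1},{"tx":0,"ty":0,"tz":0,"ax":0,"ay":0,"az":0,"fingers":1}]' 50
python3 -m creep '[{"tx":0,"ty":0,"tz":0,"ax":0,"ay":0,"az":0,"fingers":1},{"tx":0,"ty":0,"tz":-0.1,"ax":0,"ay":0,"az":0,"fingers":1},{"tx":0,"ty":0,"tz":-0.1,"ax":0,"ay":0,"az":0,"fingers":1},{"tx":0,"ty":0,"tz":-0.1,"ax":0,"ay":0,"az":-0.018,"fingers":1},{"tx":0,"ty":0,"tz":0,"ax":0,"ay":0,"az":-0.018,"fingers":1},{"tx":0,"ty":0,"tz":0,"ax":0,"ay":0,"az":0,"fingers":1},{"tx":0,"ty":0,"tz":0,"ax":0,"ay":0,"az":0,"fingers":1}]'
python3 - <<'E'
from h import *
go([.5061,-.2289,.16],np.pi-.007)
E
```

```text
time_s: 12.15
eef_pos: [0.4806, 0.3643, 0.0056]
tool_rot: [0.002, 0.117, 0.993, 0.001]
wrist_force: [1.1, 0.0, 5.7]
opening: 0.288
finger_force: 51.2
time_s: 13.02
eef_pos: [0.4774, 0.3628, 0.1221]
tool_rot: [-0.001, 0.005, 1.0, -0.001]
wrist_force: [-0.0, 0.6, -1.3]
opening: 0.29
finger_force: 50.2
turn [-0.0002 -0.0004 -0.0006] rows 0.0 shift [-0.082  -1.4788 -0.0948] rows 9.9 level-shift unturned [-0.0871 -1.4786 -0.0931]
```

```bash
python3 -m creep '[{"tx":-0.0075,"ty":-0.1,"tz":-0.013,"ax":0,"ay":0,"az":0,"fingers":1},{"tx":-0.0075,"ty":-0.138,"tz":-0.013,"ax":0,"ay":0,"az":0,"fingers":1},{"tx":-0.0075,"ty":-0.138,"tz":-0.013,"ax":0,"ay":0,"az":0,"fingers":1},{"tx":-0.0075,"ty":-0.138,"tz":-0.013,"ax":0,"ay":0,"az":0,"fingers":1},{"tx":-0.0075,"ty":-0.138,"tz":-0.013,"ax":0,"ay":0,"az":0,"fingers":1},{"tx":-0.0075,"ty":-0.138,"tz":-0.01,"ax":0,"ay":0,"az":0,"fingers":1},{"tx":-0.0075,"ty":-0.138,"tz":-0.01,"ax":0,"ay":0,"az":0,"fingers":1},{"tx":-0.0075,"ty":-0.138,"tz":-0.01,"ax":0,"ay":0,"az":0,"fingers":1}]'
python3 -m creep '[{"tx":-0.0075,"ty":-0.138,"tz":0,"ax":0,"ay":0,"az":0,"fingers":1},{"tx":-0.0075,"ty":-0.138,"tz":0,"ax":0,"ay":0,"az":0,"fingers":1},{"tx":-0.0075,"ty":-0.137,"tz":0,"ax":0,"ay":0,"az":0,"fingers":1},{"tx":0,"ty":0,"tz":0,"ax":0,"ay":0,"az":0,"fingers":1},{"tx":0,"ty":0,"tz":0,"ax":0,"ay":0,"az":0,"fingers":1}]'
python3 - <<'E'
from h import *
go([.5061,-.2289,.046],np.pi-.007)
s=status.sense();im=optics.snapshot("wrist"); cv2.imwrite("pics/w6.png",im[:,:,::-1]); np.save("w6.npy",np.r_[s["eef_pos"],s["tool_rot"]])
side=optics.snapshot("scene"); cv2.imwrite("pics/s6.png",side[:,:,::-1])
cv2.imwrite("pics/w6v.png",np.hstack([im[:,120:520,::-1],cv2.resize(side[110:250,210:350,::-1],(400,400),interpolation=cv2.INTER_CUBIC)]))
E
```

```text
time_s: 14.02
eef_pos: [0.4978, -0.0648, 0.1606]
tool_rot: [-0.001, 0.005, 1.0, 0.0]
wrist_force: [1.0, -0.2, -1.5]
opening: 0.29
finger_force: 50.3
time_s: 14.65
eef_pos: [0.5052, -0.228, 0.1601]
tool_rot: [-0.001, 0.005, 1.0, 0.001]
wrist_force: [-0.3, 0.8, -1.6]
opening: 0.289
finger_force: 50.4
turn [ 0.0003 -0.0003 -0.0006] rows 0.0 shift [-0.0022 -0.0023  0.2853] rows 1.9 level-shift unturned [-0.0028 -0.0029  0.2852]
```

View pics/w6v.png

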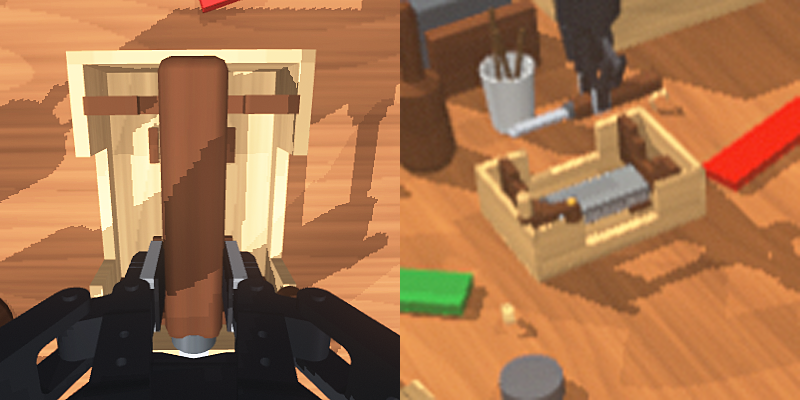

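The stone sits in its recess, with the chisel level above the case. The handle end is at (313,56) full-frame, with handle mid columns near 313.5 at rows 70 and 300. The ribs' notches lie under it.

Run:
```python
from h import *
im=cv2.imread("pics/w6.png"); c=cam("wrist",sv("w6.npy"))
hsv=cv2.cvtColor(im,cv2.COLOR_BGR2HSV)
a=back(c,[(313.5,56),(313.5,70),(314,300)],.1655); print(a, "yaw",np.arctan2(*(a[2]-a[1])[[1,0]]))
print("end along",a[0,0], "-> mid", a[0,0]+.085)
b=back(c,[(186,51),(434,51)],.072); print("case -x corners",b.mean(0),"yaw",np.arctan2(b[1,0]-b[0,0],b[1,1]-b[0,1]))
b=back(c,[(257,103),(364.5,103)],.066); print("notch edges?",b)
```

```text
[[ 0.41884501 -0.22807749  0.1655    ]
 [ 0.42387927 -0.22812965  0.1655    ]
 [ 0.5242661  -0.22893476  0.1655    ]] yaw -0.008019815352826035
end along 0.4188450142887058 -> mid 0.5038450142887058
case -x corners [ 0.40379101 -0.22987923  0.072     ] yaw 0.010626708174918176
notch edges? [[ 0.43578    -0.26631466  0.066     ]
 [ 0.43656321 -0.19338728  0.066     ]]
```

```bash
python3 -m creep '[{"tx":-0.005,"ty":-0.002,"tz":0.08,"ax":0,"ay":0,"az":0,"fingers":1},{"tx":0,"ty":0,"tz":0.08,"ax":0,"ay":0,"az":0,"fingers":1},{"tx":0,"ty":0,"tz":0.06,"ax":0,"ay":0,"az":0,"fingers":1},{"tx":0,"ty":0,"tz":0.035,"ax":0,"ay":0,"az":0,"fingers":1},{"tx":0,"ty":0,"tz":0.02,"ax":0,"ay":0,"az":0,"fingers":1},{"tx":0,"ty":0,"tz":0.006,"ax":0,"ay":0,"az":0,"fingers":1},{"tx":0,"ty":0,"tz":0,"ax":0,"ay":0,"az":0,"fingers":1}]'
python3 -m creep '[{"tx":0,"ty":0,"tz":0.004,"ax":0,"ay":0,"az":0,"fingers":1},{"tx":0,"ty":0,"tz":0,"ax":0,"ay":0,"az":0,"fingers":1}]'
```

```text
time_s: 15.62
eef_pos: [0.5087, -0.2297, 0.0496]
tool_rot: [0.001, 0.005, 1.0, -0.0]
wrist_force: [1.0, 0.1, -1.2]
opening: 0.292
finger_force: 50.4
time_s: 15.88
eef_pos: [0.5083, -0.2296, 0.0477]
tool_rot: [0.0, 0.005, 1.0, -0.0]
wrist_force: [0.3, 0.2, -1.7]
opening: 0.292
finger_force: 50.4
```

```bash
python3 -m creep '[{"tx":0,"ty":0,"tz":0.004,"ax":0,"ay":0,"az":0,"fingers":1},{"tx":0,"ty":0,"tz":0,"ax":0,"ay":0,"az":0,"fingers":1}]'
python3 -m creep '[{"tx":0,"ty":0,"tz":0.003,"ax":0,"ay":0,"az":0,"fingers":1},{"tx":0,"ty":0,"tz":0,"ax":0,"ay":0,"az":0,"fingers":1}]'
```

```text
time_s: 16.12
eef_pos: [0.5079, -0.2293, 0.0456]
tool_rot: [-0.0, 0.005, 1.0, 0.0]
wrist_force: [-0.7, 0.1, -1.3]
opening: 0.292
finger_force: 50.4
time_s: 16.38
eef_pos: [0.5081, -0.2294, 0.0454]
tool_rot: [-0.0, 0.005, 1.0, 0.0]
wrist_force: [-3.0, 2.4, 5.1]
opening: 0.294
finger_force: 51.2
```

```bash
python3 -m creep '[{"tx":0,"ty":0,"tz":-0.003,"ax":0,"ay":0,"az":0,"fingers":0.2},{"tx":0,"ty":0,"tz":0,"ax":0,"ay":0,"az":0,"fingers":-0.2},{"tx":0,"ty":0,"tz":0,"ax":0,"ay":0,"az":0,"fingers":-0.2},{"tx":0,"ty":0,"tz":-0.05,"ax":0,"ay":0,"az":0,"fingers":-0.2},{"tx":0,"ty":0,"tz":-0.12,"ax":0,"ay":0,"az":0,"fingers":-1},{"tx":0,"ty":0,"tz":-0.12,"ax":0,"ay":0,"az":0,"fingers":-1},{"tx":0,"ty":0,"tz":-0.08,"ax":0,"ay":0,"az":0,"fingers":-1},{"tx":0,"ty":0,"tz":0,"ax":0,"ay":0,"az":0,"fingers":-1}]'
python3 - <<'E'
from h import *
im=optics.snapshot("scene"); cv2.imwrite("pics/s7.png",im[:,:,::-1])
s=status.sense();w=optics.snapshot("wrist"); cv2.imwrite("pics/w7.png",w[:,:,::-1]); np.save("w7.npy",np.r_[s["eef_pos"],s["tool_rot"]])
c=cam("wrist",s); h=cv2.cvtColor(w,cv2.COLOR_RGB2HSV)
go([.5193,.2200,.10],np.pi-.114,s)
# handle end: silhouette scan at predicted pixels
P=np.array([[.4211,-.2290,.062],[.4361,-.229,.062],[.506,-.229,.062]]); uv=proj(c,P); print(uv.round(1))
u=int(uv[0,0]); v=uv[0,1]
print([tuple(int(t) for t in w[r,u]) for r in range(max(0,int(v)-20),int(v)+21,4)])
E
```

```text
time_s: 17.38
eef_pos: [0.5102, -0.2307, 0.1973]
tool_rot: [0.003, 0.005, 1.0, -0.002]
wrist_force: [-0.3, 0.5, -0.9]
opening: 0.998
finger_force: 0.0
turn [-0.0002  0.0004  0.0167] rows 0.6 shift [0.1017 1.1202 0.237 ] rows 7.7 level-shift unturned [-0.0155  1.1251  0.2353]
[[315.   77.1]
 [315.1  97.3]
 [315.7 183.9]]
[(253, 240, 184), (255, 243, 184), (186, 146, 100), (120, 92, 63), (203, 161, 112), (204, 163, 113), (96, 58, 39), (143, 86, 58), (146, 90, 60), (145, 89, 60), (144, 89, 59)]
```

```bash
python3 -m creep '[{"tx":0,"ty":0,"tz":0,"ax":0,"ay":0,"az":0.0167,"fingers":-1},{"tx":0.0127,"ty":0.11,"tz":0.0,"ax":0,"ay":0,"az":0,"fingers":-1},{"tx":0.0127,"ty":0.144,"tz":0.0,"ax":0,"ay":0,"az":0,"fingers":-1},{"tx":0.0127,"ty":0.144,"tz":0.01,"ax":0,"ay":0,"az":0,"fingers":-1},{"tx":0.0127,"ty":0.144,"tz":0.045,"ax":0,"ay":0,"az":0,"fingers":-1},{"tx":0.0127,"ty":0.144,"tz":0.045,"ax":0,"ay":0,"az":0,"fingers":-1},{"tx":0.0127,"ty":0.144,"tz":0.045,"ax":0,"ay":0,"az":0,"fingers":-1},{"tx":0.0127,"ty":0.144,"tz":0.045,"ax":0,"ay":0,"az":0,"fingers":-1}]'
python3 -m creep '[{"tx":0.0127,"ty":0.144,"tz":0.045,"ax":0,"ay":0,"az":0,"fingers":-1},{"tx":0,"ty":0,"tz":0,"ax":0,"ay":0,"az":0,"fingers":-1},{"tx":0,"ty":0,"tz":0,"ax":0,"ay":0,"az":0,"fingers":-1}]'
python3 - <<'E'
from h import *
s=status.sense();go([.5193,.2200,.002],np.pi-.114,s)
w=optics.snapshot("wrist"); cv2.imwrite("pics/w8.png",w[:,:,::-1]); np.save("w8.npy",np.r_[s["eef_pos"],s["tool_rot"]])
c=cam("wrist",s)
m=cv2.inRange(w,(60,25,10),(125,75,60)); n,l,st,ce=cv2.connectedComponentsWithStats(cv2.morphologyEx(m,cv2.MORPH_OPEN,np.ones((5,5),np.uint8)))
for i in np.argsort(-st[1:,4])[:3]+1: print(st[i],ce[i].round(1))
print(proj(c,[[.5193-.1*.9935-.028*.1138,.22+.1*.1138-.028*.9935,.018],[.5193-.1*.9935+.028*.1138,.22+.1*.1138+.028*.9935,.018]]))
E
```

```text
time_s: 18.48
eef_pos: [0.5151, 0.1633, 0.1147]
tool_rot: [-0.002, 0.057, 0.998, -0.0]
wrist_force: [1.0, -0.1, 0.6]
opening: 1.0
finger_force: 0.0
time_s: 18.85
eef_pos: [0.5171, 0.219, 0.0977]
tool_rot: [-0.002, 0.057, 0.998, -0.001]
wrist_force: [-0.1, 0.6, 0.1]
opening: 1.0
finger_force: 0.0
turn [-0.0003 -0.0005  0.0001] rows 0.0 shift [-0.0052  0.003   0.2394] rows 1.6 level-shift unturned [-0.006   0.0035  0.2393]
[  270    54    90   277 22468] [315.  186.7]
[[271.80492388  54.44920303]
 [362.7399439   54.53261221]]
```

```bash
python3 -m creep '[{"tx":-0.005,"ty":0.001,"tz":0.08,"ax":0,"ay":0,"az":0,"fingers":-1},{"tx":0,"ty":0,"tz":0.08,"ax":0,"ay":0,"az":0,"fingers":-1},{"tx":0,"ty":0,"tz":0.06,"ax":0,"ay":0,"az":0,"fingers":-1},{"tx":0,"ty":0,"tz":0.019,"ax":0,"ay":0,"az":0,"fingers":-0.6},{"tx":0,"ty":0,"tz":0,"ax":0,"ay":0,"az":0,"fingers":0},{"tx":0,"ty":0,"tz":0,"ax":0,"ay":0,"az":0,"fingers":1},{"tx":0,"ty":0,"tz":0,"ax":0,"ay":0,"az":0,"fingers":1},{"tx":0,"ty":0,"tz":0,"ax":0,"ay":0,"az":0,"fingers":1}]' 50
python3 - <<'E'
from h import *
go([.5211,-.229,.17],np.pi-.007)
E
```

```text
time_s: 19.9
eef_pos: [0.5209, 0.2198, 0.0046]
tool_rot: [0.0, 0.057, 0.998, 0.0]
wrist_force: [-0.3, 0.8, -1.0]
opening: 0.636
finger_force: 54.9
turn [ 0.      0.0001 -0.017 ] rows 0.6 shift [-0.0084 -1.122  -0.4136] rows 8.0 level-shift unturned [-0.1285 -1.1146 -0.4138]
```

```bash
python3 -m creep '[{"tx":0,"ty":0,"tz":-0.06,"ax":0,"ay":0,"az":0,"fingers":1},{"tx":0,"ty":0,"tz":-0.11,"ax":0,"ay":0,"az":0,"fingers":1},{"tx":0,"ty":0,"tz":-0.11,"ax":0,"ay":0,"az":0,"fingers":1},{"tx":0,"ty":0,"tz":-0.11,"ax":0,"ay":0,"az":-0.017,"fingers":1},{"tx":-0.001,"ty":-0.08,"tz":-0.024,"ax":0,"ay":0,"az":0,"fingers":1},{"tx":-0.001,"ty":-0.13,"tz":0,"ax":0,"ay":0,"az":0,"fingers":1},{"tx":-0.001,"ty":-0.14,"tz":0,"ax":0,"ay":0,"az":0,"fingers":1},{"tx":-0.001,"ty":-0.14,"tz":0,"ax":0,"ay":0,"az":0,"fingers":1}]'
python3 -m creep '[{"tx":-0.001,"ty":-0.14,"tz":0,"ax":0,"ay":0,"az":0,"fingers":1},{"tx":-0.001,"ty":-0.14,"tz":0,"ax":0,"ay":0,"az":0,"fingers":1},{"tx":-0.001,"ty":-0.14,"tz":0,"ax":0,"ay":0,"az":0,"fingers":1},{"tx":-0.001,"ty":-0.14,"tz":0,"ax":0,"ay":0,"az":0,"fingers":1},{"tx":0,"ty":-0.072,"tz":0,"ax":0,"ay":0,"az":0,"fingers":1},{"tx":0,"ty":0,"tz":0,"ax":0,"ay":0,"az":0,"fingers":1},{"tx":0,"ty":0,"tz":0,"ax":0,"ay":0,"az":0,"fingers":1}]'
python3 - <<'E'
from h import *
s=status.sense();go([.5211,-.229,.0706],np.pi-.007,s)
w=optics.snapshot("wrist"); cv2.imwrite("pics/w9.png",w[:,:,::-1]); np.save("w9.npy",np.r_[s["eef_pos"],s["tool_rot"]])
c=cam("wrist",s); zt=s["eef_pos"][2]-.0046+.018; x,y=s["eef_pos"][:2]; print(zt)
print("pred end corners",proj(c,[[x-.1,y-.028,zt],[x-.1,y+.028,zt]]).round(1))
m=cv2.morphologyEx(cv2.inRange(w,(50,20,5),(125,75,60)),cv2.MORPH_OPEN,np.ones((7,7),np.uint8)); n,l,st,ce=cv2.connectedComponentsWithStats(m)
for i in np.argsort(-st[1:,4])[:3]+1: print(st[i],ce[i].round(1))
i=np.argmax(st[1:,4])+1
for r in (30,60,80,120,160,200):
    q=np.where(l[r]==i)[0]; print(r,(q.min(),q.max()) if len(q) else None)
E
```

```text
time_s: 20.9
eef_pos: [0.5205, 0.0224, 0.17]
tool_rot: [0.0, 0.003, 1.0, -0.0]
wrist_force: [1.0, 0.7, -1.1]
opening: 0.638
finger_force: 54.9
time_s: 21.78
eef_pos: [0.5203, -0.2283, 0.1694]
tool_rot: [-0.0, 0.004, 1.0, 0.001]
wrist_force: [0.3, 0.1, -1.8]
opening: 0.636
finger_force: 54.9
turn [ 0.0002 -0.0001 -0.    ] rows 0.0 shift [-0.0021 -0.0018  0.247 ] rows 1.6 level-shift unturned [-0.0022 -0.0021  0.247 ]
0.1828085719779475
pred end corners [[233.9  12.1]
 [395.   10.9]]
[  247   113   140   181 14021] [320.5 204.1]
[   0  270  130   96 6377] [ 62.6 314.4]
[ 252  273  125   84 6238] [322.8 324. ]
30 None
60 None
80 None
120 (np.int64(356), np.int64(386))
160 (np.int64(306), np.int64(384))
200 (np.int64(259), np.int64(379))
```

Run:
```python
from h import *
w=cv2.cvtColor(cv2.imread("pics/w9.png"),cv2.COLOR_BGR2RGB); c=cam("wrist",sv("w9.npy"))
g=w.astype(int)
print("col315",[(r,*g[r,315]) for r in range(0,60,4)])
for r in (40,90,180):
    d=np.abs(np.diff(g[r],axis=0)).sum(1); k=[int(i) for i in np.where(d>60)[0] if 210<i<420]; print(r,k)
```

```text
col315 [(0, np.int64(211), np.int64(138), np.int64(91)), (4, np.int64(215), np.int64(141), np.int64(91)), (8, np.int64(157), np.int64(96), np.int64(70)), (12, np.int64(157), np.int64(97), np.int64(71)), (16, np.int64(155), np.int64(95), np.int64(68)), (20, np.int64(155), np.int64(94), np.int64(69)), (24, np.int64(156), np.int64(95), np.int64(70)), (28, np.int64(155), np.int64(94), np.int64(70)), (32, np.int64(153), np.int64(93), np.int64(70)), (36, np.int64(152), np.int64(93), np.int64(68)), (40, np.int64(152), np.int64(93), np.int64(68)), (44, np.int64(151), np.int64(92), np.int64(66)), (48, np.int64(151), np.int64(93), np.int64(66)), (52, np.int64(152), np.int64(91), np.int64(67)), (56, np.int64(150), np.int64(90), np.int64(66))]
40 [232, 233, 390, 391, 407, 409, 417, 418]
90 [397, 409, 411, 414, 416]
180 [220, 231, 232, 236, 237, 241, 281, 382, 383, 384, 387, 388, 391, 392, 404]
```

```bash
python3 -m creep '[{"tx":-0.007,"ty":0.0,"tz":0.08,"ax":0,"ay":0,"az":0,"fingers":1},{"tx":0,"ty":0,"tz":0.07,"ax":0,"ay":0,"az":0,"fingers":1},{"tx":0,"ty":0,"tz":0.05,"ax":0,"ay":0,"az":0,"fingers":1},{"tx":0,"ty":0,"tz":0.025,"ax":0,"ay":0,"az":0,"fingers":1},{"tx":0,"ty":0,"tz":0.01,"ax":0,"ay":0,"az":0,"fingers":1},{"tx":0,"ty":0,"tz":0.0,"ax":0,"ay":0,"az":0,"fingers":1},{"tx":0,"ty":0,"tz":0,"ax":0,"ay":0,"az":0,"fingers":1}]'
python3 -m creep '[{"tx":0,"ty":0,"tz":0.005,"ax":0,"ay":0,"az":0,"fingers":1},{"tx":0,"ty":0,"tz":0,"ax":0,"ay":0,"az":0,"fingers":1}]'
python3 -m creep '[{"tx":0,"ty":0,"tz":0.004,"ax":0,"ay":0,"az":0,"fingers":1},{"tx":0,"ty":0,"tz":0,"ax":0,"ay":0,"az":0,"fingers":1}]'
```

```text
time_s: 22.7
eef_pos: [0.5241, -0.2295, 0.0767]
tool_rot: [0.001, 0.004, 1.0, -0.001]
wrist_force: [-0.5, 0.3, -2.0]
opening: 0.638
finger_force: 54.9
time_s: 22.95
eef_pos: [0.5233, -0.2292, 0.0738]
tool_rot: [0.0, 0.004, 1.0, -0.0]
wrist_force: [-0.2, 0.2, -1.5]
opening: 0.633
finger_force: 54.9
time_s: 23.2
eef_pos: [0.5232, -0.2291, 0.0719]
tool_rot: [-0.0, 0.004, 1.0, 0.0]
wrist_force: [0.1, 0.6, -1.5]
opening: 0.638
finger_force: 54.9
```

```bash
python3 -m creep '[{"tx":0,"ty":0,"tz":0.003,"ax":0,"ay":0,"az":0,"fingers":1},{"tx":0,"ty":0,"tz":0,"ax":0,"ay":0,"az":0,"fingers":1}]'
python3 -m creep '[{"tx":0,"ty":0,"tz":0.003,"ax":0,"ay":0,"az":0,"fingers":1},{"tx":0,"ty":0,"tz":0,"ax":0,"ay":0,"az":0,"fingers":1}]'
```

```text
time_s: 23.45
eef_pos: [0.5232, -0.229, 0.0707]
tool_rot: [-0.0, 0.004, 1.0, 0.0]
wrist_force: [0.1, 0.2, -1.0]
opening: 0.64
finger_force: 54.9
time_s: 23.7
eef_pos: [0.5235, -0.2292, 0.0702]
tool_rot: [0.0, 0.004, 1.0, -0.0]
wrist_force: [-0.2, 0.7, 2.7]
opening: 0.635
finger_force: 55.3
```

```bash
python3 -m creep '[{"tx":0,"ty":0,"tz":-0.002,"ax":0,"ay":0,"az":0,"fingers":-0.5},{"tx":0,"ty":0,"tz":0,"ax":0,"ay":0,"az":0,"fingers":-0.7},{"tx":0,"ty":0,"tz":0,"ax":0,"ay":0,"az":0,"fingers":-0.7},{"tx":0,"ty":0,"tz":-0.05,"ax":0,"ay":0,"az":0,"fingers":-0.7},{"tx":0,"ty":0,"tz":-0.1,"ax":0,"ay":0,"az":0,"fingers":-0.7},{"tx":0,"ty":0,"tz":-0.1,"ax":0,"ay":0,"az":0.03,"fingers":-0.3},{"tx":0,"ty":0,"tz":-0.05,"ax":0,"ay":0,"az":0,"fingers":-0.3},{"tx":0,"ty":0,"tz":0,"ax":0,"ay":0,"az":0,"fingers":-0.3}]'
python3 - <<'E'
from h import *
s=status.sense();print("q",s["q"].round(2),s["eef_pos"]);go([.6365,-.1650,.16],np.pi-.197,s)
w=optics.snapshot("wrist"); cv2.imwrite("pics/w10.png",w[:,:,::-1]); np.save("w10.npy",np.r_[s["eef_pos"],s["tool_rot"]])
c=cam("wrist",s)
a,b=np.cos(-.007),np.sin(-.007)
for z in (.084,.066):
  P=[[.5211+a*x-b*y,-.229+b*x+a*y,z] for x,y in ((-.1,-.028),(-.1,.028),(-.05,-.028),(-.05,.028),(0,-.028),(0,.028))]; print(proj(c,P).round(0).tolist())
g=w.astype(int)
for col in (290,320,340): print(col,[int(i) for i in np.where(np.abs(np.diff(g[:250,col],axis=0)).sum(1)>70)[0]])
for r in (80,110,140): print(r,[int(i) for i in np.where(np.abs(np.diff(g[r],axis=0)).sum(1)>70)[0]])
c3=cam("wrist",sv("w3.npy")); print("mallet foot",back(c3,np.array([(190,265)])/1.25,0.03))
E
```

```text
time_s: 24.7
eef_pos: [0.5247, -0.23, 0.1927]
tool_rot: [0.002, 0.097, 0.995, -0.001]
wrist_force: [0.4, -0.2, -0.7]
opening: 0.649
finger_force: 0.0
q [-0.56  0.23  1.59  0.    1.31 -1.94] [ 0.52469517 -0.22995913  0.19272794]
turn [-0.0003  0.0007  0.0004] rows 0.0 shift [-0.2423  0.214   0.0818] rows 2.2 level-shift unturned [-0.2424  0.2136  0.0826]
[[249.0, 61.0], [328.0, 44.0], [265.0, 132.0], [340.0, 117.0], [280.0, 196.0], [351.0, 183.0]]
[[254.0, 63.0], [327.0, 48.0], [268.0, 130.0], [338.0, 116.0], [282.0, 190.0], [349.0, 178.0]]
290 [26, 27, 39, 40, 245, 247, 248]
320 [19, 20, 33, 34]
340 [15, 16, 28, 29, 30, 42, 58, 79, 80, 129]
80 [38, 182, 183, 196, 197, 218, 238, 242, 243, 245, 340, 372, 373, 379, 388, 402, 403, 411]
110 [49, 136, 137, 140, 142, 176, 190, 191, 204, 205, 226, 255, 257, 258, 342, 343, 377, 380, 381, 392, 393, 415]
140 [61, 112, 191, 199, 212, 213, 217, 218, 228, 229, 233, 234, 251, 264, 265, 341, 342, 381, 382, 384, 385, 396, 418, 467, 468, 487]
mallet foot [[ 0.64132945 -0.41950301  0.03      ]]
```

```bash
python3 -m creep '[{"tx":-0.0808,"ty":0.0713,"tz":0.0273,"ax":0,"ay":0,"az":0,"fingers":-0.2},{"tx":-0.0808,"ty":0.0713,"tz":0.0273,"ax":0,"ay":0,"az":0,"fingers":-0.2},{"tx":-0.0808,"ty":0.0713,"tz":0.0273,"ax":0,"ay":0,"az":0,"fingers":-0.2},{"tx":0,"ty":0,"tz":0.07,"ax":0,"ay":0,"az":0,"fingers":-0.2},{"tx":0,"ty":0,"tz":0.05,"ax":0,"ay":0,"az":0,"fingers":-0.2},{"tx":0,"ty":0,"tz":0,"ax":0,"ay":0,"az":0,"fingers":-0.2},{"tx":0,"ty":0,"tz":0,"ax":0,"ay":0,"az":0,"fingers":-0.2}]'
python3 - <<'E'
from h import *
go([.6365,-.1650,.102],np.pi-.197)
E
```

```text
time_s: 25.62
eef_pos: [0.635, -0.1645, 0.11]
tool_rot: [0.0, 0.098, 0.995, -0.0]
wrist_force: [-0.1, -1.2, 0.0]
opening: 0.598
finger_force: 0.0
turn [-0.      0.0001  0.0002] rows 0.0 shift [-0.004  -0.0005  0.0201] rows 0.1 level-shift unturned [-0.004  -0.0005  0.0201]
```

```bash
python3 -m creep '[{"tx":-0.004,"ty":0,"tz":0.017,"ax":0,"ay":0,"az":0,"fingers":0.2},{"tx":0,"ty":0,"tz":0,"ax":0,"ay":0,"az":0,"fingers":0.5},{"tx":0,"ty":0,"tz":0,"ax":0,"ay":0,"az":0,"fingers":1},{"tx":0,"ty":0,"tz":0,"ax":0,"ay":0,"az":0,"fingers":1},{"tx":0,"ty":0,"tz":0,"ax":0,"ay":0,"az":0,"fingers":1}]' 25
python3 - <<'E'
from h import *
s=status.sense(); p=s["eef_pos"][:2]-[.5836,-.1544]; print(np.linalg.norm(p),np.arctan2(p[1],p[0]),s["opening"])
E
```

```text
time_s: 26.25
eef_pos: [0.6367, -0.1644, 0.1033]
tool_rot: [0.0, 0.097, 0.995, -0.0]
wrist_force: [-0.1, -0.5, 1.7]
opening: 0.196
finger_force: 24.9
0.054069679206655945 -0.18530723659200518 0.1957548179256885
```

```bash
python3 -m creep '[{"tx":0.002,"ty":-0.0237,"tz":0,"ax":0,"ay":0,"az":0.0275,"fingers":1},{"tx":0.002,"ty":-0.0237,"tz":0,"ax":0,"ay":0,"az":0.0275,"fingers":1},{"tx":0.002,"ty":-0.0237,"tz":0,"ax":0,"ay":0,"az":0.0275,"fingers":1},{"tx":0,"ty":0,"tz":0,"ax":0,"ay":0,"az":0,"fingers":1}]'
python3 - <<'E'
from h import *
s=status.sense(); p=s["eef_pos"][:2]-[.5836,-.1544]; M=rot(s["tool_rot"]).as_matrix(); print(np.linalg.norm(p),np.arctan2(p[1],p[0]),s["opening"],"heading-pi",np.arctan2(M[1,0],M[0,0])-np.pi)
E
```

```text
time_s: 26.75
eef_pos: [0.6245, -0.19, 0.1033]
tool_rot: [0.0, 0.349, 0.937, 0.0]
wrist_force: [0.7, 0.4, 0.8]
opening: 0.197
finger_force: 24.9
0.05417806186718417 -0.7159989098170715 0.19715859857043763 heading-pi -0.7121290227045178
```

```bash
python3 -m creep '[{"tx":0.002,"ty":-0.0237,"tz":0,"ax":0,"ay":0,"az":0.0275,"fingers":1},{"tx":0.002,"ty":-0.0237,"tz":0,"ax":0,"ay":0,"az":0.0275,"fingers":1},{"tx":0.002,"ty":-0.0237,"tz":0,"ax":0,"ay":0,"az":0.0275,"fingers":1},{"tx":0.002,"ty":-0.0237,"tz":0,"ax":0,"ay":0,"az":0.0275,"fingers":1},{"tx":0.002,"ty":-0.0237,"tz":0,"ax":0,"ay":0,"az":0.0275,"fingers":1},{"tx":0,"ty":0,"tz":0,"ax":0,"ay":0,"az":0,"fingers":1},{"tx":0,"ty":0,"tz":0,"ax":0,"ay":0,"az":0,"fingers":1}]'
python3 - <<'E'
from h import *
s=status.sense(); p=s["eef_pos"][:2]-[.5836,-.1544]; M=rot(s["tool_rot"]).as_matrix(); print(np.linalg.norm(p),np.arctan2(p[1],p[0]),s["opening"],"heading-pi",np.arctan2(M[1,0],M[0,0])-np.pi)
E
```

```text
time_s: 27.62
eef_pos: [0.5829, -0.2091, 0.1033]
tool_rot: [0.001, 0.708, 0.706, -0.0]
wrist_force: [0.3, -1.1, 1.5]
opening: 0.201
finger_force: 24.9
0.05471672059503376 -1.5842028259640701 0.20072247924670972 heading-pi -1.5731895040686135
```

```bash
python3 -m creep '[{"tx":0,"ty":0,"tz":0,"ax":0,"ay":0,"az":0,"fingers":0.3},{"tx":0,"ty":0,"tz":0,"ax":0,"ay":0,"az":0,"fingers":0},{"tx":0,"ty":0,"tz":-0.03,"ax":0,"ay":0,"az":0,"fingers":0},{"tx":0,"ty":0,"tz":-0.1,"ax":0,"ay":0,"az":0,"fingers":0},{"tx":0,"ty":0,"tz":-0.12,"ax":0,"ay":0,"az":0,"fingers":0},{"tx":0,"ty":0,"tz":-0.12,"ax":0,"ay":0,"az":0,"fingers":0},{"tx":0.1,"ty":0,"tz":-0.05,"ax":0,"ay":0,"az":0,"fingers":0},{"tx":0.1,"ty":0,"tz":0,"ax":0,"ay":0,"az":0,"fingers":0}]'
python3 -m creep '[{"tx":0.12,"ty":0,"tz":0,"ax":0,"ay":0,"az":0,"fingers":0},{"tx":0.12,"ty":0,"tz":0,"ax":0,"ay":0,"az":0,"fingers":0},{"tx":0,"ty":0,"tz":0,"ax":0,"ay":0,"az":0,"fingers":0},{"tx":0,"ty":0,"tz":0,"ax":0,"ay":0,"az":0,"fingers":0}]'
python3 - <<'E'
from h import *
im=optics.snapshot("scene")[:,:,::-1]; sd=optics.snapshot("side")[:,:,::-1]
a=cv2.resize(im[110:250,140:340],(800,560),interpolation=cv2.INTER_CUBIC)[:, :]
b=cv2.resize(im,(400,250)); d=cv2.resize(sd[60:240,240:440],(400,300))
top=cv2.resize(im[130:210,215:335],(800,300),interpolation=cv2.INTER_CUBIC)
cv2.imwrite("pics/final.png",np.vstack([cv2.resize(im[130:210,215:335],(450,300),interpolation=cv2.INTER_CUBIC),np.zeros((0,450,3),np.uint8)]) if 0 else np.hstack([cv2.resize(im[130:210,215:335],(480,320),interpolation=cv2.INTER_CUBIC),np.vstack([cv2.resize(im,(320,200)),cv2.resize(sd[125:200,255:455],(320,120),interpolation=cv2.INTER_CUBIC)])]))
E
```

```text
time_s: 28.62
eef_pos: [0.5844, -0.1289, 0.2753]
tool_rot: [0.003, 0.71, 0.705, 0.002]
wrist_force: [0.2, 0.7, 0.6]
opening: 0.499
finger_force: 0.0
time_s: 29.12
eef_pos: [0.5835, -0.0331, 0.2716]
tool_rot: [0.001, 0.709, 0.705, -0.0]
wrist_force: [1.0, 0.2, -0.0]
opening: 0.5
finger_force: 0.0
```

View pics/final.png

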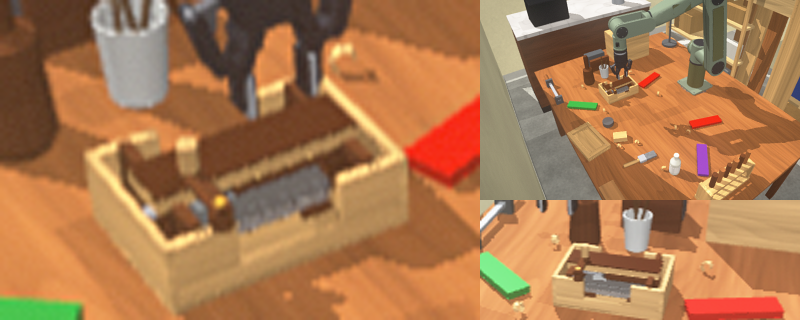

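The final picture shows the board flat, leather up, across the ribs, with the turn-button across it (knob at (188,155), pivot at (220,202)). The stone is below, and the bystanders are where they were. I'm handing the job in.

```bash
python3 -c "
from rig import robot
print(robot.job_done())"
```

```text
the job is handed in; nothing more can be done
None
```

The case is packed in the order asked (stone, chisel, strop board leather up), the turn-button is swung right across the board, and the job was handed in at about 29 s of the 72 s allowed; the verdict wasn't shown.

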